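# Crate the thread for an order and post its ticket

### The arm

A 6-joint arm with a two-finger parallel gripper is mounted at the origin on the work surface. World frame = base frame: x ahead of the robot, y to its left, z up, the work surface at z = 0. Lengths are in m, angles in rad, forces in N, time in s.
With the tool pointing down it reaches from about 0.275 to 0.975 m from the base axis. Payload 8.4 kg.
Tool frame: the origin (TCP) lies at the very end of the fingers, on their centre line; the grasp point (between the pads) lies 19 mm behind it (arm.hold_point_z is the z of the grasp point in the tool frame, in m); z points along the fingers, y is the direction in which the jaws open and shut (so a half turn about z gives the same grasp; the last joint's range is limited). The gripper opens to 92 mm and grips with 3 to 60 N. Pads are 20 mm wide; open, the fingers measure 128 mm over their backs; the gripper's body (75 mm by 189 mm) begins 69 mm behind the grasp point.
Start: joints at [-1.115, 0.353, 1.633, -0, 1.155, -0.002], TCP at [0.276, -0.561, 0.215] pointing down, gripper open.
Joint ranges: [-2.63, 2.63], [-0.92, 2.1], [0.06, 2.66], [-1.3, 4.44], [0, 2.69], [-3.02, 3.02]. Speed limits (rad/s): [2.22, 2.22, 2.79, 3.14, 3.14, 3.14].

### API

Orientations are given as a 3x3 rotation matrix whose columns are the frame's x, y, z axes.
In Python, from rig import arm gives the robot as it stands.
- The arm moves only by the tool move_arm, never from a script. Its argument "plan" is a list of rows, each an object with "translation": the shift along the tool's x, y, z in m, a list of three; "delta_rot": the turn, a rotation vector about the tool's x, y, z in rad, a list of three; "gripper": the finger opening in m, from 0 to 0.0919. In form: [{"translation": [dx, dy, dz], "delta_rot": [wx, wy, wz], "gripper": gripper}, ...]. A call has 1 to 12 rows; each row is the pose to reach, as a shift and turn from the pose commanded when the call began, along the tool's axes at that moment; what a row does not reach only later rows make up. A row lasts 1/10 s, in which the tool goes at most 50 mm and 8.59 degrees, less where a joint would pass 70% of its speed; a pose out of reach is approached as far as the arm can. A call with a gripper value outside its range is refused whole. The fingers move at their own pace and stop on an object; "grip_force" is the grip in N (left out, the last holds). Time passes only in rows, so rows that repeat a pose let the fingers close. It gives the time, the measured TCP pose, the force and the opening at its end, in the units of the state.
- arm.read_state(): the state, without advancing time (a new reading comes with each control period).
- arm.get_image(name): name is "scene" or "top" or "wrist"; returns (picture, depth): 480x640x3 uint8, blue, green, red; 480x640 float32, m along the optical axis (not along the pixel's ray), 0 where there is no reading.
- arm.camera_model(name): a dict with "fovy" (degrees; the focal length in pixels is half the picture's height over the tangent of half this angle, whatever the lens; pixels are square), "cx", "cy" (the principal point, pixels), "extrinsics" (4x4, takes a point from camera to world coordinates); the wrist camera has in their place "hand_eye" (4x4, takes a point from camera to tool coordinates, whose origin is the TCP and whose axes are the flange's). Camera axes: x right, y down, z forward; pixel columns grow to the right and rows downward; lengths in m; the calibration is good to about 2 mm. A picture is of the moment at which its call begins: read the wrist's pose just before it. camera_model takes no time and is no camera call.
- arm.job_done(): hands the job in, once; it reports no verdict.
Trained networks look in the newest picture that a camera, given by its name, has taken for a name from the list of things; names that differ only in an ending like _2 or _b are one class to them, and where a whole thing is asked for, a point or a joint stands for the part that bears it (a point fixed in the world has none). Each returns a list of dicts, best first, with "p" (0 to 1); they miss things now and then, are a little off and sometimes report something else, mostly with a low value. They report only what shows in the picture. A call takes as long as a camera call. They do not tell look-alikes from the thing itself.
- arm.boxes_of(thing, camera): "centre" ([column, row] in pixels, amid what is visible of it).
- arm.cut_out(thing, camera): "region" (480x640 bool, what is visible of it) and "centre" ([column, row] in pixels, amid what is visible of it).
The state is a dict: "t": time; "q": joint angles; "dq": joint speeds; "joint_efforts": joint torques, N m; "ee_pos": TCP position; "ee_rot": TCP orientation; "force": force on the tool from outside, world axes, zero at the start; "ft_torque": the same for the moment, N m; "opening": finger opening in m.
Only numpy, scipy, OpenCV 4.12 (cv2) and the standard library are available. Lean on these libraries where they do the work, as an engineer would, in place of code of your own. Each camera call takes 0.05 s, during which the arm holds its last target. There are 200 camera calls.

### The job

Complete this order's kit: stand the two tall thread spools upright in the two empty cells of the divided crate, one in each. Post the order's ticket too: take the ticket hanger off its little stand, hook it over the long rail well away from the clamped collar, on the side of the collar where the rail is empty, and slide it along the rail until it meets the collar, left hanging there freely. Leave the short spools and the jars where they are.

Things in the scene. Friction and masses are not known exactly. Their poses are not given: they have to be found in the camera images.
- tall0: tall thread spool, 110 mm high, standing: a grey foot disc 52 mm across and 6 mm thick, above it a plain off-white cylinder 44 mm across; about 0.1 kg; origin at the centre of its underside, z along its axis
- tall1: the second tall thread spool, the same as the first
- crate: plywood crate fixed to the table, 143 mm (its x) by 212 mm (its y), 55 mm high, walls, dividers (full height) and floor 5 mm thick, 2 cells along x by 3 along y, each 64 mm square inside; four hold jars. Origin at the centre of its underside
- cell_a (a point): point in the middle of the floor of one empty cell of the crate, 5 mm above the table; its axes are the crate's
- cell_b (a point): point in the middle of the floor of the other empty cell of the crate, 5 mm above the table; its axes are the crate's
- hanger: ticket hanger, 0.09 kg, starts hung on the stand. Origin on the axis of the bar that carries it; y along the bar, z up. Steel V saddle, open below, 16 mm wide (y), top 15 mm above origin; front lip x -20 to -12 mm, down to z -40; back leg x 12 to 15 mm with white ticket plate 60 mm wide (y) down to z -75: 24 mm free between them for the 12 mm bar. Lift off and lower on vertically, either way round
- hanger_tab (a point): grip point on the hanger: in the middle of its black finger tab, 39 mm above the hanger's origin; the tab is 14 mm (x) by 16 mm (y) and reaches from 15 to 54 mm above the origin; pinch it from above
- stand: small fixed T stand: 70 mm round foot, post, and a level bar 12 mm thick and 60 mm long along its y, axis 140 mm above the table. Origin at the centre of its underside
- rail: fixed rail: a level steel bar 12 mm thick along its y, 360 mm long (y -180 to 180 mm), axis 200 mm above the table, on a post at each end. Another ticket hanger is fixed on it at y -145 mm, beyond the collar. Origin on the table below the bar's middle
- rail_end (a point): point on the rail's bar axis at rail y +110 mm, in the middle of the empty part; axes as the rail's
- collar_mid (a point): centre of the dark clamped collar on the rail (26 mm across, 12 mm long along the bar), on the bar's axis, axes as the rail's. Its place along the bar varies; the empty side is its +y side. A hanger that touches it has its origin 14 mm from here
- short0: short thread spool, 45 mm high, otherwise like the tall ones (52 mm foot disc, 44 mm body); not part of the order; origin at the centre of its underside
- short1: short thread spool, 45 mm high, otherwise like the tall ones (52 mm foot disc, 44 mm body); not part of the order; origin at the centre of its underside
- jar0: squat glass button jar with a metal cap, 54 mm across, 50 mm high, already standing in a cell of the crate; origin at the centre of its underside
- jar1: squat glass button jar with a metal cap, 54 mm across, 50 mm high, already standing in a cell of the crate; origin at the centre of its underside
- jar2: squat glass button jar with a metal cap, 54 mm across, 50 mm high, already standing in a cell of the crate; origin at the centre of its underside
- jar3: squat glass button jar with a metal cap, 54 mm across, 50 mm high, already standing in a cell of the crate; origin at the centre of its underside
Things that resemble listed ones, but are neither listed nor needed, are in the scene too. Leave any turquoise look-alike of the hanger alone.

How it is judged:
On the way, in this order (a step that is already met when the one before it is completed fails the run):
1. the ticket hanger sits on the rail on the collar's empty side, its centre more than 50 mm from the collar's centre (x of hanger in the frame of collar_mid between -0.007 and 0.007 m and z of hanger in the frame of collar_mid between -0.006 and 0.006 m and y of hanger in the frame of collar_mid between 0.05 and 0.234 m and angle between hanger's own z axis and vertical below 0.2 rad), for 0.1 s.
2. the hanger, still on the rail, has been slid up to the collar (x of hanger in the frame of collar_mid between -0.007 and 0.007 m and z of hanger in the frame of collar_mid between -0.006 and 0.006 m and y of hanger in the frame of collar_mid between 0.008 and 0.022 m and angle between hanger's own z axis and vertical below 0.2 rad), for 0.2 s.
At the end, for the whole second after the job is handed in: Both tall spools stand upright (0.08 rad) and still on the floors of the two empty cells, one in each. The hanger hangs still, seated on the rail (6 mm in height, 7 mm across, tilt under 0.2 rad), its centre within 22 mm of the collar's centre (gap up to 8 mm), on the empty side (all of step 2 and ((horizontal distance between tall0 and cell_a below 0.015 m and z of tall0 in the frame of cell_a below 0.005 m and horizontal distance between tall1 and cell_b below 0.015 m and z of tall1 in the frame of cell_b below 0.005 m) or (horizontal distance between tall0 and cell_b below 0.015 m and z of tall0 in the frame of cell_b below 0.005 m and horizontal distance between tall1 and cell_a below 0.015 m and z of tall1 in the frame of cell_a below 0.005 m)) and angle between each of tall0, tall1's own z axis and vertical below 0.08 rad and linear speed of each of tall0, tall1, hanger below 0.02 m/s and angular speed of hanger below 0.3 rad/s); the robot touches nothing.
It fails at once if a short spool was moved more than 40 mm, or a jar in the crate more than 30 mm (distance of any of short0, short1 from where it was at the start of the episode above 0.04 m or distance of any of jar0, jar1, jar2, jar3 from where it was at the start of the episode above 0.03 m).
It fails at once if a tall spool or the hanger was tipped over (more than 1 rad) (angle between any of tall0, tall1, hanger's own z axis and vertical above 1 rad).
It also fails if it takes over 72 s, if anything falls off the work surface, if the arm or the gripper's body presses on something with over 40 N, if the wrist force passes 120 N, or if a joint passes its speed limit or range.

## Working session

There is one attempt and no reset: what is moved stays moved. The work goes in short steps, Python scripts to look and compute and a tool call to move; the robot and the scene stay as the last step left them, time stands still between calls to the robot, and variables do not carry over. Pictures are saved under pics/ and viewed, about 8 in all and at most 12, crops included, and the job is handed in when it is done.

Besides the shell and the picture viewer there is one more tool, called after ">>>" by a JSON object that holds its "op" and its "data", one argument or row to a line. move_arm: Moves the arm, as the interface text tells. Its arguments: {"type":"object","properties":{"plan":{"type":"array"},"grip_force":{"type":"number"}},"required":["plan"]}

```bash
ls; mkdir -p pics
cat > h.py <<'E'
import numpy as np, cv2
from rig import arm
def cam(name):
    m=arm.camera_model(name); f=240/np.tan(np.radians(m["fovy"])/2); return m,f
def shot(name,fn=None):
    s=arm.read_state(); im,d=arm.get_image(name); m,f=cam(name)
    if "extrinsics" in m: T=np.array(m["extrinsics"])
    else:
        W=np.eye(4); W[:3,:3]=s["ee_rot"]; W[:3,3]=s["ee_pos"]; T=W@np.array(m["hand_eye"])
    v,u=np.mgrid[:480,:640]
    P=np.stack([(u-m["cx"])/f*d,(v-m["cy"])/f*d,d],-1)@T[:3,:3].T+T[:3,3]
    P[d<=0]=np.nan
    if fn: cv2.imwrite("pics/"+fn,im)
    return im,d,P,T
E
python3 - <<'E'
from h import *
for n in ("scene","top"):
    im,d,P,T=shot(n,n+".png"); m=arm.camera_model(n); print(n,{k:m[k] for k in m if k not in("extrinsics",)},T.round(3).tolist())
    np.savez("pics/"+n+".npz",P=P,im=im)
    for t in ["tall0","crate","hanger","hanger_tab","stand","rail","collar_mid","short0","jar0"]:
        for b in arm.cut_out(t,n):
            c=np.array(b["centre"]).round().astype(int); r=b["region"]
            print(t,round(b["p"],2),c,P[c[1],c[0]].round(3),"med",np.nanmedian(P[r],0).round(3),"zmax",np.nanpercentile(P[r][:,2],98).round(3),r.sum())
print(arm.camera_model("wrist"),arm.read_state())
E
```

```text
pics
scene {'fovy': 54.15492597549111, 'cx': 322.7221336566476, 'cy': 245.09507020348542} [[0.271, 0.85, -0.452, 1.005], [0.962, -0.234, 0.138, -0.144], [0.012, -0.473, -0.881, 1.098], [0.0, 0.0, 0.0, 1.0]]
tall0 0.95 [344 256] [0.534 0.054 0.099] med [0.53  0.062 0.088] zmax 0.113 593
tall0 0.63 [352 330] [0.717 0.016 0.112] med [0.706 0.016 0.102] zmax 0.114 621
crate 0.64 [440 238] [0.506 0.336 0.005] med [0.507 0.325 0.035] zmax 0.057 3410
hanger 0.92 [240 241] [ 0.438 -0.176  0.117] med [ 0.438 -0.174  0.111] zmax 0.195 436
hanger 0.91 [243 390] [ 0.76  -0.244  0.032] med [ 0.76  -0.241  0.005] zmax 0.038 900
hanger 0.74 [205 311] [ 0.544 -0.3    0.006] med [ 0.546 -0.302  0.005] zmax 0.039 699
hanger 0.72 [206 210] [ 0.254 -0.251  0.005] med [ 0.262 -0.256  0.007] zmax 0.039 580
hanger_tab 0.89 [246 390] [ 0.755 -0.241  0.001] med [ 0.76  -0.241  0.005] zmax 0.038 919
hanger_tab 0.86 [203 210] [ 0.25  -0.26   0.002] med [ 0.262 -0.258  0.006] zmax 0.039 593
hanger_tab 0.71 [240 242] [ 0.438 -0.177  0.112] med [ 0.437 -0.175  0.109] zmax 0.195 474
hanger_tab 0.64 [202 312] [ 0.5
[... 3262 characters left out ...]
046e+00, -6.43098210e-07,
        1.15520810e+00, -2.40933533e-03]), 'dq': array([-0.0019854 ,  0.00122426,  0.00016735,  0.0009386 ,  0.00215738,
       -0.00116898]), 'joint_efforts': array([-2.69569515e-03, -5.93782282e+01, -3.34576428e+01,  6.93864631e-02,
        1.56083942e-02, -5.52258484e-05]), 'ee_pos': array([ 0.27621888, -0.56065693,  0.21459758]), 'ee_rot': array([[ 8.97037427e-01,  4.41954584e-01,  4.27976136e-06],
       [ 4.41954584e-01, -8.97037427e-01, -1.00775176e-05],
       [-6.14698978e-07,  1.09313706e-05, -1.00000000e+00]]), 'force': array([0.09809558, 0.3506372 , 0.06208598]), 'ft_torque': array([ 0.00369556, -0.01412816,  0.02489344]), 'opening': 0.09218470649339873}
```

View pics/scene.png

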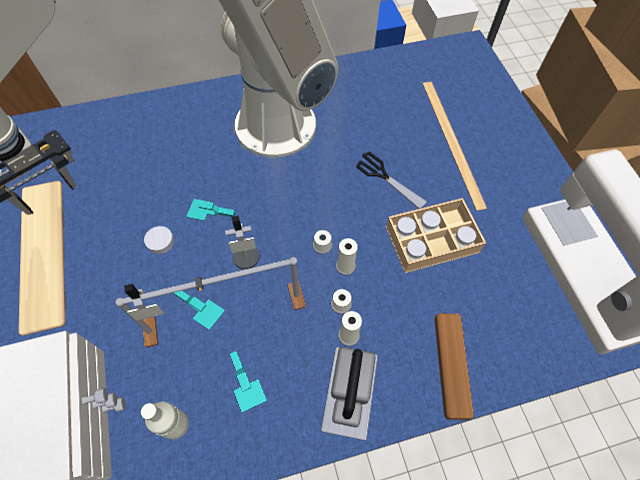

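View pics/top.png

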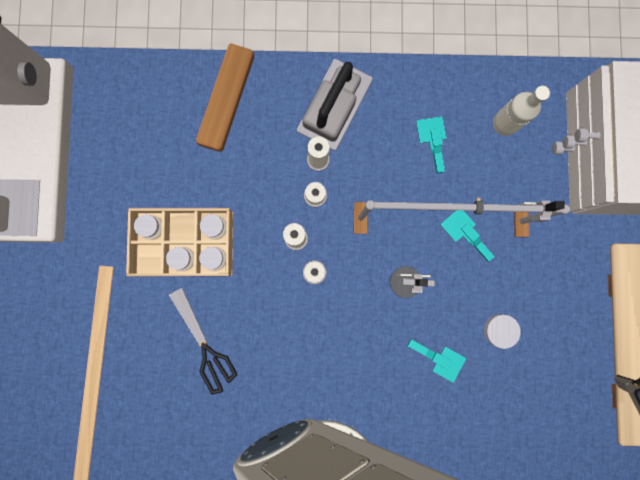

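```bash
cat >> h.py <<'E'
from scipy.spatial.transform import Rotation as Ro
def goto(x,y,z,a):
    "a: yaw (deg) of tool x; prints shift and turn in tool axes"
    s=arm.read_state(); R=np.array(s["ee_rot"]); a=np.radians(a)
    G=np.array([[np.cos(a),np.sin(a),0],[np.sin(a),-np.cos(a),0],[0,0,-1]])
    print("t",round(s["t"],2),"move",(R.T@(np.array([x,y,z])-s["ee_pos"])).round(4),"rot",Ro.from_matrix(R.T@G).as_rotvec().round(4))
def line(Q):
    c=np.median(Q,0); v=cv2.fitLine(Q[:,:2].astype(np.float32),cv2.DIST_HUBER,0,.01,.01).ravel()
    return v[2:].round(4),np.degrees(np.arctan2(v[1],v[0])).round(2)
E
python3 - <<'E'
from h import *
goto(.42,-.172,.32,90)
for n in("scene","top"):
    D=np.load(f"pics/{n}.npz");P=D["P"];x,y,z=P[...,0],P[...,1],P[...,2]
    ok=np.isfinite(z)
    m=ok&(z>.197)&(z<.212)&(abs(x-.565)<.03)&(y>-.25)&(y<-.1); print(n,"rail",line(P[m]),m.sum())
    m=ok&(z>.217-.01)&(z<.225)&(abs(x-.565)<.03)&(y>-.33)&(y<-.2); print("collar",np.median(P[m],0).round(3),m.sum(), np.ptp(P[m],0).round(3))
    m=ok&(z>.05)&(z<.062)&(x>.35)&(x<.65)&(y>.15)&(y<.45)
    r=cv2.minAreaRect(P[m][:,:2].astype(np.float32)*1000); print("crate",r,m.sum())
    for nm,c,h,r in(("tallA",(.52,.065),.11,.05),("tallB",(.69,.02),.11,.05),("shA",(.445,.025),.045,.04),("shB",(.612,.025),.045,.04)):
        m=ok&(abs(z-h-.002)<.006)&(np.hypot(x-c[0],y-c[1])<r); e=cv2.minEnclosingCircle(P[m][:,:2].astype(np.float32)); print(nm,e,m.sum())
    m=ok&(z>.175)&(z<.21)&(abs(x-.425)<.06)&(abs(y+.17)<.05); print("tab",np.median(P[m],0).round(3),P[m].min(0).round(3),P[m].max(0).round(3),m.sum())
    m=ok&(abs(z)<.02)&(abs(x-.3)<.1)&(abs(y-.1)<.05); print("table z",np.median(z[m]))
E
```

```text
t 1.0 move [ 0.3007 -0.2851 -0.1054] rot [ 0.     0.    -1.113]
scene rail (array([ 0.5663, -0.1428], dtype=float32), np.float32(89.99)) 411
collar [ 0.564 -0.275  0.209] 131 [0.022 0.127 0.008]
crate ((503.69512939453125, 312.736572265625), (145.65805053710938, 213.5001220703125), 0.7296101450920105) 1647
tallA ((0.5179550647735596, 0.06737065315246582), 0.022246381267905235) 243
tallB ((0.6957108974456787, 0.020519336685538292), 0.02265646867454052) 296
shA ((0.4441882371902466, 0.02522961236536503), 0.022635087370872498) 206
shB ((0.6145322918891907, 0.025797579437494278), 0.021889066323637962) 249
tab [ 0.429 -0.174  0.193] [ 0.417 -0.183  0.176] [ 0.433 -0.166  0.197] 73
table z 0.00063822980138728
top rail (array([ 0.5604, -0.1762], dtype=float32), np.float32(89.61)) 532
collar [ 0.56  -0.274  0.209] 162 [0.022 0.128 0.011]
crate ((499.5187072753906, 313.1609802246094), (141.84732055664062, 213.2016143798828), 1.1662540435791016) 2464
tallA ((0.5139985680580139, 0.06697248667478561), 0.02185259945690632) 372
tallB ((0.693062961101532, 0.02017565816640854), 0.022792423143982887) 356
shA ((0.4397527277469635, 0.0255746953189373), 0.021902618929743767) 324
shB ((0.6111331582069397, 0.02583380974829197), 0.02186501771211624) 310
tab [ 0.421 -0.172  0.194] [ 0.415 -0.182  0.176] [ 0.428 -0.166  0.199] 86
table z 0.00039725076568597473
```

>>> {"op": "move_arm", "data": {
  "plan": [
    {"translation": [0,0,-0.05],"delta_rot": [0,0,0],"gripper": 0.09},
    {"translation": [0.3,-0.285,-0.105],"delta_rot": [0,0,-1.113],"gripper": 0.05},
    {"translation": [0.3,-0.285,-0.105],"delta_rot": [0,0,-1.113],"gripper": 0.05},
    {"translation": [0.3,-0.285,-0.105],"delta_rot": [0,0,-1.113],"gripper": 0.05},
    {"translation": [0.3,-0.285,-0.105],"delta_rot": [0,0,-1.113],"gripper": 0.05},
    {"translation": [0.3,-0.285,-0.105],"delta_rot": [0,0,-1.113],"gripper": 0.05},
    {"translation": [0.3,-0.285,-0.105],"delta_rot": [0,0,-1.113],"gripper": 0.05},
    {"translation": [0.3,-0.285,-0.105],"delta_rot": [0,0,-1.113],"gripper": 0.05},
    {"translation": [0.3,-0.285,-0.105],"delta_rot": [0,0,-1.113],"gripper": 0.05},
    {"translation": [0.3,-0.285,-0.105],"delta_rot": [0,0,-1.113],"gripper": 0.05},
    {"translation": [0.3,-0.285,-0.105],"delta_rot": [0,0,-1.113],"gripper": 0.05},
    {"translation": [0.3,-0.285,-0.105],"delta_rot": [0,0,-1.113],"gripper": 0.05}
  ]
}}

```text
t: 2.2
ee_pos: [0.4194, -0.1725, 0.3196]
ee_rot: [[-0.001, 1.0, 0.0], [1.0, 0.001, -0.001], [-0.001, 0.0, -1.0]]
force: [-0.3, 0.5, -0.0]
opening: 0.0502
```

Run:
```python
from h import *
im,d,P,T=shot("wrist","w1.png"); np.savez("pics/w1.npz",P=P,im=im)
s=arm.read_state(); print(s["t"],s["ee_pos"],s["dq"].round(3),s["opening"])
x,y,z=P[...,0],P[...,1],P[...,2]; near=(abs(x-.425)<.07)&(abs(y+.17)<.07)
for a,b in((.185,.205),(.15,.162),(.138,.15),(.145,.15),(.06,.13)):
    m=near&(z>a)&(z<b)
    if m.sum()>10: print(a,b,m.sum(),np.median(P[m],0).round(4),P[m].min(0).round(3),P[m].max(0).round(3),line(P[m]),cv2.minAreaRect((P[m][:,:2]*1000).astype(np.float32)))
```

```text
2.25 [ 0.41912894 -0.17295527  0.31946092] [-0.019  0.004 -0.001  0.002 -0.     0.001] 0.049741742598750645
0.185 0.205 433 [ 0.4221 -0.1745  0.1931] [ 0.415 -0.183  0.185] [ 0.429 -0.167  0.195] (array([ 0.4222, -0.1747], dtype=float32), np.float32(69.38)) ((422.3020935058594, -175.35430908203125), (15.947897911071777, 13.998610496520996), 88.6680908203125)
0.15 0.162 47 [ 0.4216 -0.1677  0.1565] [ 0.416 -0.168  0.151] [ 0.429 -0.167  0.162] (array([ 0.4228, -0.1677], dtype=float32), np.float32(-1.74)) ((422.424560546875, -167.739501953125), (0.6348270773887634, 13.23908519744873), 87.18399810791016)
0.138 0.15 863 [ 0.4216 -0.1688  0.1438] [ 0.404 -0.207  0.138] [ 0.437 -0.147  0.15 ] (array([ 0.4218, -0.1715], dtype=float32), np.float32(86.75)) ((422.3590087890625, -176.504150390625), (33.060279846191406, 59.10539627075195), 18.233293533325195)
0.145 0.15 201 [ 0.4224 -0.1676  0.1456] [ 0.413 -0.206  0.145] [ 0.432 -0.147  0.15 ] (array([ 0.4218, -0.1718], dtype=float32), np.float32(86.24)) ((422.3531494140625, -176.6654052734375), (59.48080062866211, 18.245750427246094), 84.74690246582031)
0.06 0.13 307 [ 0.4349 -0.165   0.1153] [ 0.403 -0.205  0.065] [ 0.438 -0.146  0.13 ] (array([ 0.435 , -0.1651], dtype=float32), np.float32(87.41)) ((432.59698486328125, -177.4532012939453), (39.75142288208008, 50.698753356933594), 29.48120880126953)
```

View pics/w1.png

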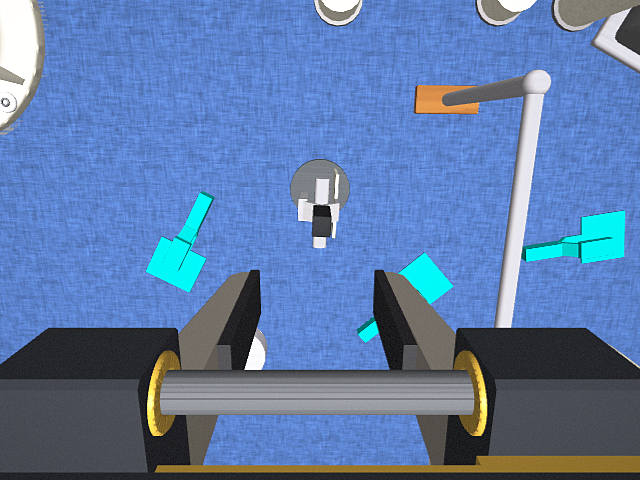

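Run:
```python
from h import *
goto(.4222,-.1754,.163,87.5)
P=np.load("pics/w1.npz")["P"];x,y,z=P[...,0],P[...,1],P[...,2]
m=(z>.2)&(z<.212)&(abs(x-.565)<.03)&(y<-.11)&(y>-.24); print("rail",line(P[m]),m.sum(),np.median(z[m]),x[m].min(),x[m].max())
```

```text
t 2.25 move [-0.0024  0.0031  0.1565] rot [-0.0003  0.0003  0.0435]
rail (array([ 0.5603, -0.1626], dtype=float32), np.float32(89.2)) 3000 0.20418633417740095 0.5551000756232511 0.5679627138473032
```

>>> {"op": "move_arm", "data": {
  "plan": [
    {"translation": [-0.0024,0.0031,0.05],"delta_rot": [0,0,0.0435],"gripper": 0.05},
    {"translation": [-0.0024,0.0031,0.1],"delta_rot": [0,0,0.0435],"gripper": 0.05},
    {"translation": [-0.0024,0.0031,0.13],"delta_rot": [0,0,0.0435],"gripper": 0.05},
    {"translation": [-0.0024,0.0031,0.1565],"delta_rot": [0,0,0.0435],"gripper": 0.05},
    {"translation": [-0.0024,0.0031,0.1565],"delta_rot": [0,0,0.0435],"gripper": 0.05},
    {"translation": [-0.0024,0.0031,0.1565],"delta_rot": [0,0,0.0435],"gripper": 0.05},
    {"translation": [-0.0024,0.0031,0.1565],"delta_rot": [0,0,0.0435],"gripper": 0.0},
    {"translation": [-0.0024,0.0031,0.1565],"delta_rot": [0,0,0.0435],"gripper": 0.0},
    {"translation": [-0.0024,0.0031,0.1565],"delta_rot": [0,0,0.0435],"gripper": 0.0},
    {"translation": [-0.0024,0.0031,0.1565],"delta_rot": [0,0,0.0435],"gripper": 0.0},
    {"translation": [-0.0024,0.0031,0.1565],"delta_rot": [0,0,0.0435],"gripper": 0.0},
    {"translation": [-0.0024,0.0031,0.1565],"delta_rot": [0,0,0.0435],"gripper": 0.0}
  ],
  "grip_force": 20
}}

```text
t: 3.45
ee_pos: [0.4228, -0.1748, 0.1635]
ee_rot: [[0.043, 0.999, 0.001], [0.999, -0.043, -0.0], [-0.0, 0.001, -1.0]]
force: [-1.0, 0.0, 3.5]
opening: 0.0136
```

>>> {"op": "move_arm", "data": {
  "plan": [
    {"translation": [0,0,-0.03],"delta_rot": [0,0,0],"gripper": 0.0},
    {"translation": [0,0,-0.07],"delta_rot": [0,0,0],"gripper": 0.0},
    {"translation": [0,0,-0.11],"delta_rot": [0,0,0],"gripper": 0.0},
    {"translation": [0,0,-0.15],"delta_rot": [0,0,0],"gripper": 0.0},
    {"translation": [0,0,-0.17],"delta_rot": [0,0,0],"gripper": 0.0},
    {"translation": [0,0,-0.17],"delta_rot": [0,0,0],"gripper": 0.0}
  ]
}}

```text
t: 4.05
ee_pos: [0.4238, -0.1753, 0.3359]
ee_rot: [[0.043, 0.999, 0.005], [0.999, -0.043, -0.002], [-0.002, 0.005, -1.0]]
force: [0.4, 0.3, -0.9]
opening: 0.0138
```

Run:
```python
from h import *
im,d,P,T=shot("wrist","w2.png"); np.savez("pics/w2.npz",P=P,im=im)
x,y,z=P[...,0],P[...,1],P[...,2]
m=(z>.199)&(z<.209)&(abs(x-.565)<.03)&(y<-.11)&(y>-.24); print("rail",m.sum(),line(P[m]) if m.any() else 0,np.median(P[m],0), x[m].min(),x[m].max())
m=(z>.208)&(z<.22)&(abs(x-.565)<.03)&(y<-.2)&(y>-.34); print("collar",m.sum(),m.any() and (np.median(P[m],0),P[m].min(0),P[m].max(0)))
for n in("scene","top"):
    Q=np.load(f"pics/{n}.npz")["P"]; z=Q[...,2]
    m=(z>.2085)&(z<.222)&(abs(Q[...,0]-.565)<.03)&(abs(Q[...,1]+.275)<.02); print(n,m.sum(),np.median(Q[m],0).round(4),Q[m].min(0).round(3),Q[m].max(0).round(3))
    m=(z>.195)&(z<.235)&(abs(Q[...,0]-.565)<.03)&(abs(Q[...,1]+.28)<.28);print("rail ends y",np.percentile(Q[m][:,1],[0,1,99,100]))
goto(.562,-.17,.34,89.5)
```

```text
rail 2852 (array([ 0.5605, -0.1713], dtype=float32), np.float32(89.57)) [ 0.56000676 -0.16957866  0.20413938] 0.5550344906448682 0.5685376713630892
collar 28 (array([ 0.56792325, -0.27075675,  0.20936388]), array([ 0.56501479, -0.27542997,  0.20804845]), array([ 0.57067665, -0.26966803,  0.21118202]))
scene 55 [ 0.5651 -0.2752  0.2114] [ 0.554 -0.293  0.209] [ 0.575 -0.269  0.215]
rail ends y [-0.44233248 -0.43836454 -0.07194363 -0.06750761]
top 78 [ 0.5594 -0.2742  0.2113] [ 0.55  -0.29   0.209] [ 0.571 -0.256  0.218]
rail ends y [-0.44271257 -0.43721503 -0.07018833 -0.06668713]
t 4.1 move [ 0.011   0.1388 -0.006 ] rot [ 0.002   0.0007 -0.0348]
```

View pics/w2.png

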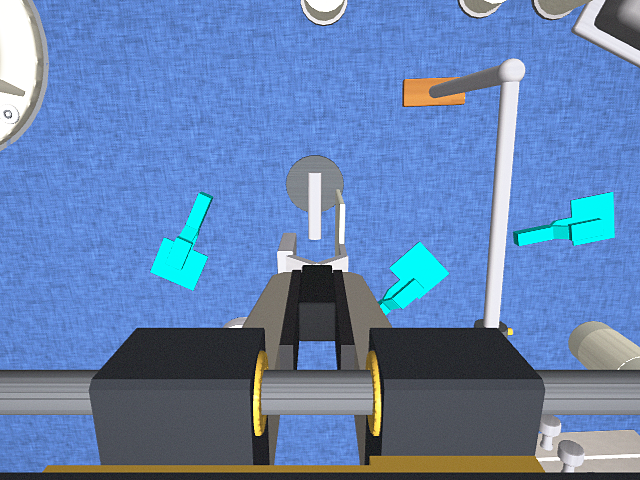

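>>> {"op": "move_arm", "data": {
  "plan": [
    {"translation": [0.011,0.04,-0.006],"delta_rot": [0.002,0.001,-0.035],"gripper": 0.0},
    {"translation": [0.011,0.085,-0.006],"delta_rot": [0.002,0.001,-0.035],"gripper": 0.0},
    {"translation": [0.011,0.12,-0.006],"delta_rot": [0.002,0.001,-0.035],"gripper": 0.0},
    {"translation": [0.011,0.1388,-0.006],"delta_rot": [0.002,0.001,-0.035],"gripper": 0.0},
    {"translation": [0.011,0.1388,-0.006],"delta_rot": [0.002,0.001,-0.035],"gripper": 0.0},
    {"translation": [0.011,0.1388,-0.006],"delta_rot": [0.002,0.001,-0.035],"gripper": 0.0},
    {"translation": [0.011,0.1388,-0.006],"delta_rot": [0.002,0.001,-0.035],"gripper": 0.0}
  ]
}}

```text
t: 4.8
ee_pos: [0.5603, -0.1697, 0.3381]
ee_rot: [[0.009, 1.0, -0.004], [1.0, -0.009, 0.002], [0.001, -0.004, -1.0]]
force: [-0.3, 0.2, -1.3]
opening: 0.0138
```

Run:
```python
from h import *
im,d,P,T=shot("wrist"); cv2.imwrite("pics/w3.png",im[100:400,120:520])
x,y,z=P[...,0],P[...,1],P[...,2]
m=(z>.199)&(z<.209)&(abs(x-.565)<.03)&(y<-.075)&(y>-.24); print("rail",m.sum(),line(P[m]),x[m].min(),x[m].max(),y[m].min(),y[m].max())
m=(z>.29)&(z<.325)&(abs(x-.565)<.04)&(abs(y+.17)<.05);print("saddle",m.sum(),P[m].min(0),P[m].max(0))
goto(.562,-.17,.223,89.5)
```

```text
rail 2885 (array([ 0.5624, -0.1338], dtype=float32), np.float32(89.46)) 0.5539282134821198 0.5715707781598826 -0.20301095725144275 -0.07501409766507999
saddle 1289 [ 0.53963962 -0.17183042  0.29000229] [ 0.57497716 -0.14045104  0.32498341]
t 4.85 move [-0.0004  0.0019  0.1156] rot [-0.003  -0.0013 -0.    ]
```

View pics/w3.png

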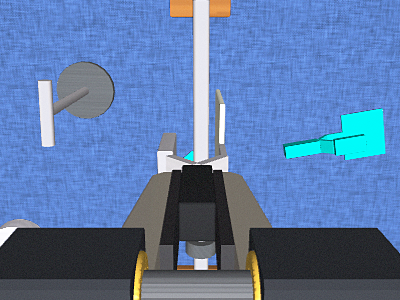

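>>> {"op": "move_arm", "data": {
  "plan": [
    {"translation": [0,0.002,0.03],"delta_rot": [-0.003,-0.001,0],"gripper": 0.0},
    {"translation": [0,0.002,0.06],"delta_rot": [-0.003,-0.001,0],"gripper": 0.0},
    {"translation": [0,0.002,0.085],"delta_rot": [-0.003,-0.001,0],"gripper": 0.0},
    {"translation": [0,0.002,0.1],"delta_rot": [-0.003,-0.001,0],"gripper": 0.0},
    {"translation": [0,0.002,0.11],"delta_rot": [-0.003,-0.001,0],"gripper": 0.0},
    {"translation": [0,0.002,0.113],"delta_rot": [-0.003,-0.001,0],"gripper": 0.0},
    {"translation": [0,0.002,0.113],"delta_rot": [-0.003,-0.001,0],"gripper": 0.0},
    {"translation": [0,0.002,0.113],"delta_rot": [-0.003,-0.001,0],"gripper": 0.0}
  ]
}}

```text
t: 5.65
ee_pos: [0.5641, -0.1699, 0.2272]
ee_rot: [[0.008, 1.0, 0.003], [1.0, -0.008, -0.0], [-0.0, 0.003, -1.0]]
force: [0.7, -0.6, -1.1]
opening: 0.0137
```

>>> {"op": "move_arm", "data": {
  "plan": [
    {"translation": [0,-0.001,0.002],"delta_rot": [0,0,0],"gripper": 0.0},
    {"translation": [0,-0.001,0.004],"delta_rot": [0,0,0],"gripper": 0.0},
    {"translation": [0,-0.001,0.004],"delta_rot": [0,0,0],"gripper": 0.0},
    {"translation": [0,-0.001,0.004],"delta_rot": [0,0,0],"gripper": 0.0}
  ]
}}

```text
t: 6.05
ee_pos: [0.5629, -0.1699, 0.2234]
ee_rot: [[0.008, 1.0, 0.003], [1.0, -0.008, -0.0], [-0.0, 0.003, -1.0]]
force: [-1.2, -0.4, 7.0]
opening: 0.0142
```

>>> {"op": "move_arm", "data": {
  "plan": [
    {"translation": [0,0,0],"delta_rot": [0,0,0],"gripper": 0.03},
    {"translation": [0,0,0],"delta_rot": [0,0,0],"gripper": 0.03},
    {"translation": [0,0,0],"delta_rot": [0,0,0],"gripper": 0.03},
    {"translation": [0,0,0],"delta_rot": [0,0,0],"gripper": 0.0},
    {"translation": [0,0,0],"delta_rot": [0,0,0],"gripper": 0.0},
    {"translation": [0,0,0],"delta_rot": [0,0,0],"gripper": 0.0},
    {"translation": [-0.015,0,0],"delta_rot": [0,0,0],"gripper": 0.0},
    {"translation": [-0.03,0,0],"delta_rot": [0,0,0],"gripper": 0.0},
    {"translation": [-0.045,0,0],"delta_rot": [0,0,0],"gripper": 0.0},
    {"translation": [-0.06,0,0],"delta_rot": [0,0,0],"gripper": 0.0},
    {"translation": [-0.07,0,0],"delta_rot": [0,0,0],"gripper": 0.0},
    {"translation": [-0.07,0,0],"delta_rot": [0,0,0],"gripper": 0.0}
  ],
  "grip_force": 8
}}

```text
t: 7.25
ee_pos: [0.562, -0.2418, 0.2221]
ee_rot: [[0.01, 1.0, 0.002], [1.0, -0.01, -0.001], [-0.001, 0.002, -1.0]]
force: [1.7, -1.5, 1.5]
opening: 0.0137
```

Run:
```python
from h import *
im,d,P,T=shot("scene"); cv2.imwrite("pics/s2.png",cv2.resize(im[180:340,100:320],None,fx=3,fy=3))
s=arm.read_state();print(s["t"],s["ee_pos"],s["force"])
```

```text
7.3 [ 0.56200251 -0.2410389   0.22217507] [ 1.55310926 -0.44249432  0.18016255]
```

View pics/s2.png

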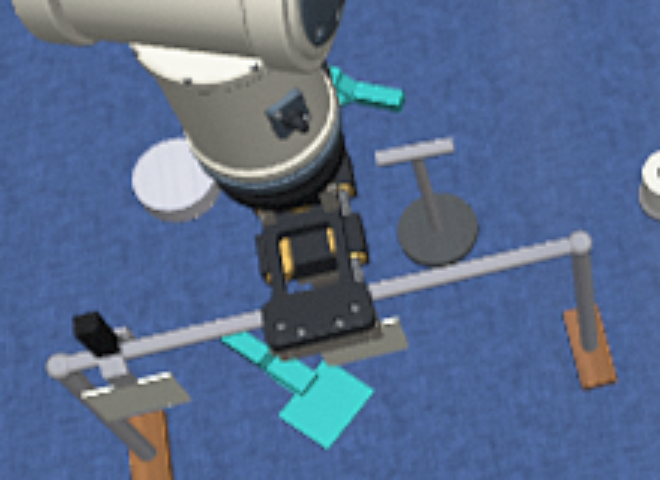

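>>> {"op": "move_arm", "data": {
  "plan": [
    {"translation": [-0.005,0,0],"delta_rot": [0,0,0],"gripper": 0.0},
    {"translation": [-0.01,0,0],"delta_rot": [0,0,0],"gripper": 0.0},
    {"translation": [-0.014,0,0],"delta_rot": [0,0,0],"gripper": 0.0},
    {"translation": [-0.016,0,0],"delta_rot": [0,0,0],"gripper": 0.0},
    {"translation": [-0.016,0,0],"delta_rot": [0,0,0],"gripper": 0.0},
    {"translation": [-0.016,0,0],"delta_rot": [0,0,0],"gripper": 0.0}
  ]
}}

```text
t: 7.9
ee_pos: [0.5618, -0.256, 0.2222]
ee_rot: [[0.008, 1.0, 0.001], [1.0, -0.008, -0.001], [-0.001, 0.001, -1.0]]
force: [2.8, -1.3, 0.7]
opening: 0.014
```

>>> {"op": "move_arm", "data": {
  "plan": [
    {"translation": [-0.001,0,0],"delta_rot": [0,0,0],"gripper": 0.0},
    {"translation": [-0.003,0,0],"delta_rot": [0,0,0],"gripper": 0.0},
    {"translation": [-0.004,0,0],"delta_rot": [0,0,0],"gripper": 0.0},
    {"translation": [-0.004,0,0],"delta_rot": [0,0,0],"gripper": 0.0},
    {"translation": [-0.004,0,0],"delta_rot": [0,0,0],"gripper": 0.0}
  ]
}}

```text
t: 8.4
ee_pos: [0.5618, -0.2598, 0.2222]
ee_rot: [[0.009, 1.0, 0.001], [1.0, -0.009, -0.0], [-0.0, 0.001, -1.0]]
force: [3.3, 2.3, 2.2]
opening: 0.0141
```

>>> {"op": "move_arm", "data": {
  "plan": [
    {"translation": [-0.001,0,0],"delta_rot": [0,0,0],"gripper": 0.0},
    {"translation": [-0.002,0,0],"delta_rot": [0,0,0],"gripper": 0.0},
    {"translation": [-0.003,0,0],"delta_rot": [0,0,0],"gripper": 0.0},
    {"translation": [-0.003,0,0],"delta_rot": [0,0,0],"gripper": 0.0}
  ]
}}

```text
t: 8.8
ee_pos: [0.5617, -0.2626, 0.2222]
ee_rot: [[0.009, 1.0, 0.001], [1.0, -0.009, 0.0], [0.0, 0.001, -1.0]]
force: [3.1, 3.5, 2.9]
opening: 0.0138
```

>>> {"op": "move_arm", "data": {
  "plan": [
    {"translation": [0,0,0],"delta_rot": [0,0,0],"gripper": 0.04},
    {"translation": [0,0,0],"delta_rot": [0,0,0],"gripper": 0.04},
    {"translation": [0,0,0],"delta_rot": [0,0,0],"gripper": 0.04},
    {"translation": [0,0,-0.03],"delta_rot": [0,0,0],"gripper": 0.04},
    {"translation": [0,0,-0.07],"delta_rot": [0,0,0],"gripper": 0.04},
    {"translation": [-0.02,0,-0.12],"delta_rot": [0,0,0],"gripper": 0.04},
    {"translation": [-0.04,0,-0.15],"delta_rot": [0,0,0],"gripper": 0.06},
    {"translation": [-0.06,0,-0.15],"delta_rot": [0,0,0],"gripper": 0.09},
    {"translation": [-0.06,0,-0.15],"delta_rot": [0,0,0],"gripper": 0.09},
    {"translation": [-0.06,0,-0.15],"delta_rot": [0,0,0],"gripper": 0.09}
  ]
}}

```text
t: 9.8
ee_pos: [0.5601, -0.3226, 0.3703]
ee_rot: [[0.01, 1.0, -0.001], [1.0, -0.01, 0.002], [0.002, -0.001, -1.0]]
force: [0.3, 0.6, -0.3]
opening: 0.0696
```

Run:
```python
from h import *
im,d,P,T=shot("wrist"); cv2.imwrite("pics/w4.png",cv2.resize(im[60:360,160:480],None,fx=2,fy=2))
x,y,z=P[...,0],P[...,1],P[...,2]
for nm,a,b in(("tab",.243,.27),("collar",.2085,.214)):
    m=(z>a)&(z<b)&(abs(x-.562)<.02)&(y<-.23)&(y>-.3); print(nm,m.sum(),m.any() and (np.median(P[m],0).round(4),P[m].min(0).round(4),P[m].max(0).round(4)))
goto(.516,.067,.30,0)
```

```text
tab 498 (array([ 0.5609, -0.261 ,  0.2532]), array([ 0.5541, -0.2691,  0.2509]), array([ 0.5678, -0.2532,  0.2556]))
collar 291 (array([ 0.5616, -0.2768,  0.211 ]), array([ 0.5514, -0.2818,  0.2085]), array([ 0.5711, -0.2708,  0.2135]))
t 9.85 move [ 0.3885 -0.0475  0.071 ] rot [-2.7000e-03 -2.0000e-04  1.5619e+00]
```

View pics/w4.png

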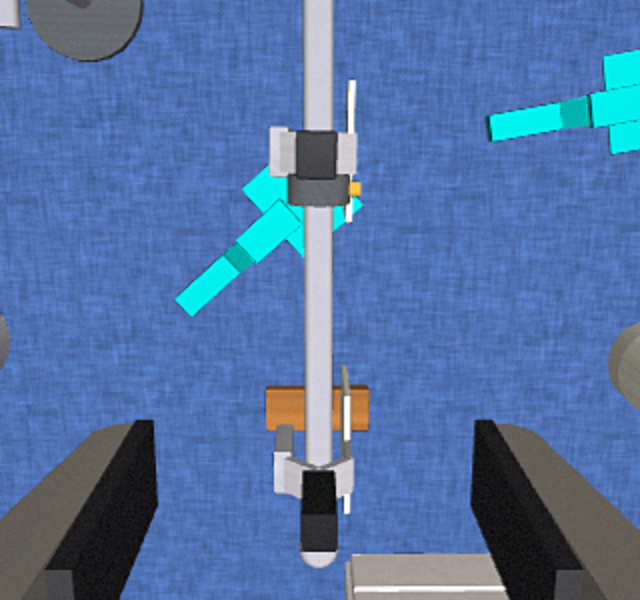

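>>> {"op": "move_arm", "data": {
  "plan": [
    {"translation": [0.05,-0.01,0],"delta_rot": [0,0,0],"gripper": 0.09},
    {"translation": [0.1,-0.02,0],"delta_rot": [0,0,0],"gripper": 0.09},
    {"translation": [0.15,-0.03,0],"delta_rot": [0,0,0],"gripper": 0.09},
    {"translation": [0.2,-0.04,0],"delta_rot": [0,0,0],"gripper": 0.09},
    {"translation": [0.25,-0.047,0],"delta_rot": [0,0,0],"gripper": 0.09},
    {"translation": [0.295,-0.047,0.0],"delta_rot": [0,0,0],"gripper": 0.09},
    {"translation": [0.34,-0.047,0.02],"delta_rot": [0,0,0],"gripper": 0.09},
    {"translation": [0.37,-0.047,0.05],"delta_rot": [0,0,0],"gripper": 0.09},
    {"translation": [0.389,-0.047,0.08],"delta_rot": [0,0,0],"gripper": 0.09},
    {"translation": [0.389,-0.047,0.08],"delta_rot": [0,0,0],"gripper": 0.09},
    {"translation": [0.389,-0.047,0.08],"delta_rot": [0,0,0],"gripper": 0.09}
  ]
}}

```text
t: 10.95
ee_pos: [0.5165, 0.067, 0.2915]
ee_rot: [[0.007, 1.0, -0.001], [1.0, -0.007, -0.001], [-0.001, -0.001, -1.0]]
force: [-0.1, 0.3, 0.7]
opening: 0.0899
```

```bash
cat >> h.py <<'E'
def spool(c,h=.11,r=.045):
    im,d,P,T=shot("wrist"); x,y,z=P[...,0],P[...,1],P[...,2]
    m=(abs(z-h)<.006)&(np.hypot(x-c[0],y-c[1])<r); e=cv2.minEnclosingCircle(P[m][:,:2].astype(np.float32)); print("spool",e,m.sum(),np.median(z[m])); return e[0],P
E
python3 - <<'E'
from h import *
c,P=spool((.516,.067)); goto(*c,.07,90)
D=np.load("pics/scene.npz")["P"]; x,y,z=D[...,0],D[...,1],D[...,2]
m=(abs(y-.02)<.08)&(x>.73)&(x<.95)
for a in np.arange(.72,.92,.02):
    k=m&(x>=a)&(x<a+.02); print(a.round(2),np.nanmax(z[k]).round(3),end=" ")
E
```

```text
spool ((0.5152323246002197, 0.06636090576648712), 0.021896345540881157) 1945 0.10940682262878282
t 11.0 move [-1.000e-04 -2.300e-03  2.225e-01] rot [ 0.0009  0.0003 -0.0078]
0.72 0.062 0.74 0.112 0.76 0.12 0.78 0.12 0.8 0.121 0.82 0.12 0.84 0.121 0.86 0.119 0.88 0.077 0.9 0.017 0.92 0.016
```

>>> {"op": "move_arm", "data": {
  "plan": [
    {"translation": [0,-0.0023,0.05],"delta_rot": [0,0,0],"gripper": 0.09},
    {"translation": [0,-0.0023,0.1],"delta_rot": [0,0,0],"gripper": 0.09},
    {"translation": [0,-0.0023,0.15],"delta_rot": [0,0,0],"gripper": 0.09},
    {"translation": [0,-0.0023,0.19],"delta_rot": [0,0,0],"gripper": 0.09},
    {"translation": [0,-0.0023,0.22],"delta_rot": [0,0,0],"gripper": 0.09},
    {"translation": [0,-0.0023,0.22],"delta_rot": [0,0,0],"gripper": 0.09},
    {"translation": [0,-0.0023,0.22],"delta_rot": [0,0,0],"gripper": 0.03},
    {"translation": [0,-0.0023,0.22],"delta_rot": [0,0,0],"gripper": 0.03},
    {"translation": [0,-0.0023,0.22],"delta_rot": [0,0,0],"gripper": 0.03},
    {"translation": [0,-0.0023,0.22],"delta_rot": [0,0,0],"gripper": 0.03},
    {"translation": [0,-0.0023,0.22],"delta_rot": [0,0,0],"gripper": 0.03}
  ],
  "grip_force": 20
}}

```text
t: 12.1
ee_pos: [0.5158, 0.0668, 0.0729]
ee_rot: [[0.008, 1.0, 0.002], [1.0, -0.008, 0.0], [0.0, 0.002, -1.0]]
force: [-0.4, -0.4, 0.1]
opening: 0.0519
```

Run:
```python
from h import *
goto(.53,.25,.24,90)
```

```text
t 12.1 move [ 0.1834  0.0131 -0.167 ] rot [ 0.0025 -0.0002 -0.0085]
```

>>> {"op": "move_arm", "data": {
  "plan": [
    {"translation": [0,0,0],"delta_rot": [0,0,0],"gripper": 0.03},
    {"translation": [0,0,0],"delta_rot": [0,0,0],"gripper": 0.03},
    {"translation": [0,0,-0.04],"delta_rot": [0,0,0],"gripper": 0.03},
    {"translation": [0,0,-0.09],"delta_rot": [0,0,0],"gripper": 0.03},
    {"translation": [0.04,0.005,-0.13],"delta_rot": [0,0,0],"gripper": 0.03},
    {"translation": [0.085,0.01,-0.15],"delta_rot": [0,0,0],"gripper": 0.03},
    {"translation": [0.13,0.015,-0.15],"delta_rot": [0,0,0],"gripper": 0.03},
    {"translation": [0.175,0.02,-0.15],"delta_rot": [0,0,0],"gripper": 0.03},
    {"translation": [0.22,0.02,-0.15],"delta_rot": [0,0,0],"gripper": 0.03},
    {"translation": [0.246,0.02,-0.15],"delta_rot": [0,0,0],"gripper": 0.03},
    {"translation": [0.246,0.02,-0.15],"delta_rot": [0,0,0],"gripper": 0.03},
    {"translation": [0.246,0.02,-0.15],"delta_rot": [0,0,0],"gripper": 0.03}
  ]
}}

```text
t: 13.3
ee_pos: [0.5367, 0.3124, 0.2214]
ee_rot: [[0.007, 1.0, -0.0], [1.0, -0.007, -0.001], [-0.001, 0.0, -1.0]]
force: [-0.2, 0.5, -0.6]
opening: 0.0438
```

Run:
```python
from h import *
im,d,P,T=shot("wrist","w5.png"); np.savez("pics/w5.npz",P=P,im=im)
x,y,z=P[...,0],P[...,1],P[...,2]
m=(z>.051)&(z<.058)&(x>.35)&(x<.65)&(y>.15)&(y<.45); print(m.sum(),P[m].min(0),P[m].max(0),cv2.minAreaRect((P[m][:,:2]*1000).astype(np.float32)))
# rim (wooden) pixels: not grey
hsv=cv2.cvtColor(im,cv2.COLOR_BGR2HSV); w=m&(hsv[...,1]>60)&(hsv[...,0]<30); print("wood",w.sum(),P[w].min(0),P[w].max(0))
# edge histogram of rims
for k,l in((0,"x"),(1,"y")):
    h,e=np.histogram(P[w][:,k],np.arange(.19 if k else .42,.44 if k else .59,.0025)); print(l,[(round(float(a),4),int(n)) for a,n in zip(e,h) if n>150])
f=(z<.012)&(z>.0)&(x>.5)&(x<.57)&(y>.28)&(y<.345)&(hsv[...,1]>60)&(hsv[...,0]<30); print("floor",f.sum(),f.any() and (P[f].min(0),P[f].max(0)))
s=arm.read_state(); print(s["ee_pos"],s["opening"],s["t"])
```

```text
9969 [0.42822506 0.21382841 0.051001  ] [0.57316845 0.41897711 0.05737174] ((500.8494567871094, 316.59979248046875), (143.41232299804688, 203.5774688720703), 0.7981395721435547)
wood 3634 [0.42851    0.21640398 0.051001  ] [0.57309453 0.41896101 0.05673173]
x [(0.43, 605), (0.4325, 723), (0.5675, 484), (0.57, 310)]
y [(0.4125, 478), (0.415, 603)]
floor 2517 (array([0.50310938, 0.29469965, 0.00179052]), array([0.56789577, 0.34043979, 0.01193581]))
[0.53679461 0.31170647 0.2215805 ] 0.04371038502105528 13.35
```

View pics/w5.png

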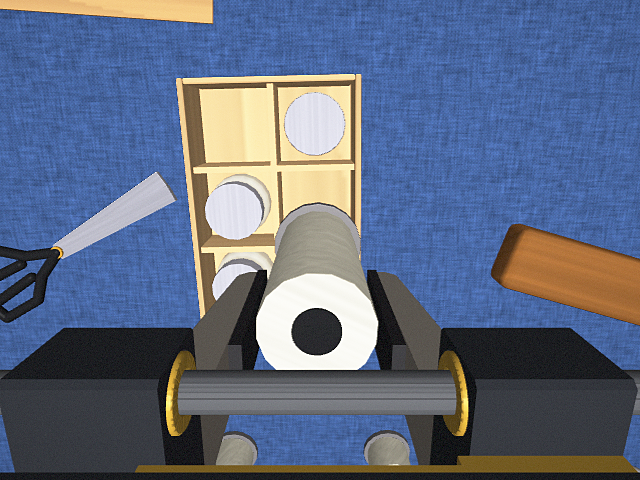

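>>> {"op": "move_arm", "data": {
  "plan": [
    {"translation": [0.001,-0.0015,0.04],"delta_rot": [0,0,0],"gripper": 0.03},
    {"translation": [0.001,-0.0015,0.075],"delta_rot": [0,0,0],"gripper": 0.03},
    {"translation": [0.001,-0.0015,0.1],"delta_rot": [0,0,0],"gripper": 0.03},
    {"translation": [0.001,-0.0015,0.12],"delta_rot": [0,0,0],"gripper": 0.03},
    {"translation": [0.001,-0.0015,0.134],"delta_rot": [0,0,0],"gripper": 0.03},
    {"translation": [0.001,-0.0015,0.142],"delta_rot": [0,0,0],"gripper": 0.03},
    {"translation": [0.001,-0.0015,0.142],"delta_rot": [0,0,0],"gripper": 0.03},
    {"translation": [0.001,-0.0015,0.142],"delta_rot": [0,0,0],"gripper": 0.03}
  ]
}}

```text
t: 14.15
ee_pos: [0.5364, 0.3135, 0.0809]
ee_rot: [[0.009, 1.0, 0.002], [1.0, -0.009, 0.001], [0.001, 0.002, -1.0]]
force: [-0.3, -0.6, -1.5]
opening: 0.0436
```

>>> {"op": "move_arm", "data": {
  "plan": [
    {"translation": [0,0,0.0015],"delta_rot": [0,0,0],"gripper": 0.03},
    {"translation": [0,0,0.003],"delta_rot": [0,0,0],"gripper": 0.03},
    {"translation": [0,0,0.003],"delta_rot": [0,0,0],"gripper": 0.03},
    {"translation": [0,0,0.003],"delta_rot": [0,0,0],"gripper": 0.03}
  ]
}}

```text
t: 14.55
ee_pos: [0.5361, 0.3137, 0.0775]
ee_rot: [[0.008, 1.0, 0.002], [1.0, -0.008, 0.0], [0.0, 0.002, -1.0]]
force: [-0.7, 0.2, 0.8]
opening: 0.0435
```

>>> {"op": "move_arm", "data": {
  "plan": [
    {"translation": [0,0,0],"delta_rot": [0,0,0],"gripper": 0.09},
    {"translation": [0,0,0],"delta_rot": [0,0,0],"gripper": 0.09},
    {"translation": [0,0,0],"delta_rot": [0,0,0],"gripper": 0.09},
    {"translation": [0,0,0],"delta_rot": [0,0,0],"gripper": 0.09},
    {"translation": [0,0,-0.03],"delta_rot": [0,0,0],"gripper": 0.09},
    {"translation": [0,0,-0.08],"delta_rot": [0,0,0],"gripper": 0.09},
    {"translation": [0,0,-0.13],"delta_rot": [0,0,0],"gripper": 0.09},
    {"translation": [0,0,-0.18],"delta_rot": [0,0,0],"gripper": 0.09},
    {"translation": [0,0,-0.21],"delta_rot": [0,0,0],"gripper": 0.09}
  ]
}}

```text
t: 15.45
ee_pos: [0.5366, 0.3141, 0.2916]
ee_rot: [[0.009, 1.0, 0.005], [1.0, -0.009, 0.002], [0.002, 0.005, -1.0]]
force: [0.9, 0.7, -1.1]
opening: 0.0898
```

Run:
```python
from h import *
spool((.536,.313),.115); goto(.694,.02,.29,0)
```

```text
spool ((0.5358167886734009, 0.31334400177001953), 0.022015713155269623) 2006 0.1143691949675982
t 15.5 move [-0.2936  0.1584  0.0057] rot [ 0.0035 -0.0115  1.5623]
```

>>> {"op": "move_arm", "data": {
  "plan": [
    {"translation": [-0.2936,0.1584,0.005],"delta_rot": [0.003,-0.006,1.562],"gripper": 0.09},
    {"translation": [-0.2936,0.1584,0.005],"delta_rot": [0.003,-0.006,1.562],"gripper": 0.09},
    {"translation": [-0.2936,0.1584,0.005],"delta_rot": [0.003,-0.006,1.562],"gripper": 0.09},
    {"translation": [-0.2936,0.1584,0.005],"delta_rot": [0.003,-0.006,1.562],"gripper": 0.09},
    {"translation": [-0.2936,0.1584,0.005],"delta_rot": [0.003,-0.006,1.562],"gripper": 0.09},
    {"translation": [-0.2936,0.1584,0.005],"delta_rot": [0.003,-0.006,1.562],"gripper": 0.09},
    {"translation": [-0.2936,0.1584,0.005],"delta_rot": [0.003,-0.006,1.562],"gripper": 0.09},
    {"translation": [-0.2936,0.1584,0.005],"delta_rot": [0.003,-0.006,1.562],"gripper": 0.09},
    {"translation": [-0.2936,0.1584,0.005],"delta_rot": [0.003,-0.006,1.562],"gripper": 0.09},
    {"translation": [-0.2936,0.1584,0.005],"delta_rot": [0.003,-0.006,1.562],"gripper": 0.09},
    {"translation": [-0.2936,0.1584,0.005],"delta_rot": [0.003,-0.006,1.562],"gripper": 0.09},
    {"translation": [-0.2936,0.1584,0.005],"delta_rot": [0.003,-0.006,1.562],"gripper": 0.09}
  ]
}}

```text
t: 16.7
ee_pos: [0.6914, 0.0185, 0.2817]
ee_rot: [[1.0, -0.001, -0.005], [-0.001, -1.0, -0.002], [-0.005, 0.002, -1.0]]
force: [-0.2, -0.3, 0.9]
opening: 0.0901
```

Run:
```python
from h import *
c,P=spool((.694,.02)); goto(*c,.07,0)
x,y,z=P[...,0],P[...,1],P[...,2]
k=(z>.03)&(abs(x-c[0])<.05)&(abs(y-c[1])>.03)&(abs(y-c[1])<.075)&(z<.2); print("near fingers",k.sum(),k.any() and (P[k].min(0),P[k].max(0)))
k=(z>.08)&(abs(y-c[1])<.1)&(x>c[0]+.027)&(x<.8)&(z<.2); print("iron",k.any() and (P[k].min(0),P[k].max(0)))
```

```text
spool ((0.6944071054458618, 0.01968793384730816), 0.022137364372611046) 2070 0.10940880974674466
t 16.75 move [ 0.0041 -0.0015  0.2118] rot [0.0019 0.0053 0.0019]
near fingers 172 (array([ 0.73107321, -0.02513896,  0.05145163]), array([ 0.7444031 , -0.01031847,  0.06289349]))
iron (array([ 0.75134387, -0.01805884,  0.08025196]), array([0.79998486, 0.02326354, 0.11753096]))
```

>>> {"op": "move_arm", "data": {
  "plan": [
    {"translation": [0.004,-0.0015,0.05],"delta_rot": [0.002,0.005,0.002],"gripper": 0.09},
    {"translation": [0.004,-0.0015,0.1],"delta_rot": [0.002,0.005,0.002],"gripper": 0.09},
    {"translation": [0.004,-0.0015,0.15],"delta_rot": [0.002,0.005,0.002],"gripper": 0.09},
    {"translation": [0.004,-0.0015,0.19],"delta_rot": [0.002,0.005,0.002],"gripper": 0.09},
    {"translation": [0.004,-0.0015,0.21],"delta_rot": [0.002,0.005,0.002],"gripper": 0.09},
    {"translation": [0.004,-0.0015,0.21],"delta_rot": [0.002,0.005,0.002],"gripper": 0.09},
    {"translation": [0.004,-0.0015,0.21],"delta_rot": [0.002,0.005,0.002],"gripper": 0.03},
    {"translation": [0.004,-0.0015,0.21],"delta_rot": [0.002,0.005,0.002],"gripper": 0.03},
    {"translation": [0.004,-0.0015,0.21],"delta_rot": [0.002,0.005,0.002],"gripper": 0.03},
    {"translation": [0.004,-0.0015,0.21],"delta_rot": [0.002,0.005,0.002],"gripper": 0.03},
    {"translation": [0.004,-0.0015,0.21],"delta_rot": [0.002,0.005,0.002],"gripper": 0.03},
    {"translation": [0.004,-0.0015,0.21],"delta_rot": [0.002,0.005,0.002],"gripper": 0.03}
  ]
}}

```text
t: 17.95
ee_pos: [0.6947, 0.0197, 0.0727]
ee_rot: [[1.0, -0.002, 0.001], [-0.002, -1.0, 0.0], [0.001, -0.0, -1.0]]
force: [-0.1, 1.2, 0.0]
opening: 0.0441
```

>>> {"op": "move_arm", "data": {
  "plan": [
    {"translation": [0,0,0],"delta_rot": [0,0,0],"gripper": 0.03},
    {"translation": [0,0,0],"delta_rot": [0,0,0],"gripper": 0.03},
    {"translation": [0,0,-0.04],"delta_rot": [0,0,0],"gripper": 0.03},
    {"translation": [0,0,-0.09],"delta_rot": [0,0,0],"gripper": 0.03},
    {"translation": [0,0,-0.14],"delta_rot": [0,0,0],"gripper": 0.03},
    {"translation": [0,0,-0.19],"delta_rot": [0,0,0],"gripper": 0.03},
    {"translation": [0,0,-0.2],"delta_rot": [0,0,0],"gripper": 0.03}
  ]
}}

```text
t: 18.65
ee_pos: [0.6972, 0.0197, 0.2792]
ee_rot: [[1.0, -0.002, 0.01], [-0.002, -1.0, 0.0], [0.01, -0.0, -1.0]]
force: [0.2, 0.9, -0.8]
opening: 0.0438
```

Run:
```python
from h import *
goto(.4653,.381,.275,90)
```

```text
t 18.65 move [-0.2325 -0.3609  0.0021] rot [ 0.0073 -0.0079 -1.5725]
```

>>> {"op": "move_arm", "data": {
  "plan": [
    {"translation": [-0.2325,-0.361,0.002],"delta_rot": [0,-0.005,0],"gripper": 0.03},
    {"translation": [-0.2325,-0.361,0.002],"delta_rot": [0,-0.005,0],"gripper": 0.03},
    {"translation": [-0.2325,-0.361,0.002],"delta_rot": [0,-0.005,0],"gripper": 0.03},
    {"translation": [-0.2325,-0.361,0.002],"delta_rot": [0,-0.005,0],"gripper": 0.03},
    {"translation": [-0.2325,-0.361,0.002],"delta_rot": [0,-0.005,0],"gripper": 0.03},
    {"translation": [-0.2325,-0.361,0.002],"delta_rot": [0,-0.005,0],"gripper": 0.03},
    {"translation": [-0.2325,-0.361,0.002],"delta_rot": [0,-0.005,0],"gripper": 0.03},
    {"translation": [-0.2325,-0.361,0.002],"delta_rot": [0,-0.005,0],"gripper": 0.03},
    {"translation": [-0.2325,-0.361,0.002],"delta_rot": [0,-0.005,0],"gripper": 0.03},
    {"translation": [-0.2325,-0.361,0.002],"delta_rot": [0,-0.005,0],"gripper": 0.03},
    {"translation": [-0.2325,-0.361,0.002],"delta_rot": [0,-0.005,0],"gripper": 0.03},
    {"translation": [-0.2325,-0.361,0.002],"delta_rot": [0,-0.005,0],"gripper": 0.03}
  ]
}}

```text
t: 19.85
ee_pos: [0.463, 0.38, 0.2696]
ee_rot: [[1.0, -0.002, -0.005], [-0.002, -1.0, -0.001], [-0.005, 0.001, -1.0]]
force: [0.0, -0.2, -0.5]
opening: 0.0434
```

Run:
```python
from h import *
goto(.4653,.381,.08,0)
s=arm.read_state();print(s["ee_pos"],s["q"].round(2))
```

```text
t 19.85 move [ 0.0033 -0.0011  0.1895] rot [ 0.0009  0.0053 -0.0023]
[0.46296105 0.38004347 0.26956384] [0.68 0.27 1.63 0.   1.25 2.26]
```

>>> {"op": "move_arm", "data": {
  "plan": [
    {"translation": [0.003,-0.001,0.04],"delta_rot": [0.001,0.005,-0.002],"gripper": 0.03},
    {"translation": [0.003,-0.001,0.08],"delta_rot": [0.001,0.005,-0.002],"gripper": 0.03},
    {"translation": [0.003,-0.001,0.115],"delta_rot": [0.001,0.005,-0.002],"gripper": 0.03},
    {"translation": [0.003,-0.001,0.14],"delta_rot": [0.001,0.005,-0.002],"gripper": 0.03},
    {"translation": [0.003,-0.001,0.16],"delta_rot": [0.001,0.005,-0.002],"gripper": 0.03},
    {"translation": [0.003,-0.001,0.178],"delta_rot": [0.001,0.005,-0.002],"gripper": 0.03},
    {"translation": [0.003,-0.001,0.188],"delta_rot": [0.001,0.005,-0.002],"gripper": 0.03},
    {"translation": [0.003,-0.001,0.188],"delta_rot": [0.001,0.005,-0.002],"gripper": 0.03},
    {"translation": [0.003,-0.001,0.188],"delta_rot": [0.001,0.005,-0.002],"gripper": 0.03}
  ]
}}

```text
t: 20.75
ee_pos: [0.4654, 0.3818, 0.0827]
ee_rot: [[1.0, -0.001, 0.001], [-0.001, -1.0, 0.001], [0.001, -0.001, -1.0]]
force: [0.9, -0.2, -0.4]
opening: 0.0436
```

>>> {"op": "move_arm", "data": {
  "plan": [
    {"translation": [0,0,0.003],"delta_rot": [0,0,0],"gripper": 0.03},
    {"translation": [0,0,0.005],"delta_rot": [0,0,0],"gripper": 0.03},
    {"translation": [0,0,0.005],"delta_rot": [0,0,0],"gripper": 0.03},
    {"translation": [0,0,0.005],"delta_rot": [0,0,0],"gripper": 0.03}
  ]
}}

```text
t: 21.15
ee_pos: [0.4649, 0.3823, 0.0776]
ee_rot: [[1.0, 0.0, 0.001], [0.0, -1.0, 0.002], [0.001, -0.002, -1.0]]
force: [0.2, -0.3, 0.3]
opening: 0.0437
```

>>> {"op": "move_arm", "data": {
  "plan": [
    {"translation": [0,0,0],"delta_rot": [0,0,0],"gripper": 0.09},
    {"translation": [0,0,0],"delta_rot": [0,0,0],"gripper": 0.09},
    {"translation": [0,0,0],"delta_rot": [0,0,0],"gripper": 0.09},
    {"translation": [0,0,0],"delta_rot": [0,0,0],"gripper": 0.09},
    {"translation": [0,0,-0.03],"delta_rot": [0,0,0],"gripper": 0.09},
    {"translation": [0,0,-0.08],"delta_rot": [0,0,0],"gripper": 0.09},
    {"translation": [0,0,-0.13],"delta_rot": [0,0,0],"gripper": 0.09},
    {"translation": [0,0,-0.18],"delta_rot": [0,0,0],"gripper": 0.09},
    {"translation": [0,0,-0.21],"delta_rot": [0,0,0],"gripper": 0.09},
    {"translation": [0,0,-0.21],"delta_rot": [0,0,0],"gripper": 0.09},
    {"translation": [0,0,-0.21],"delta_rot": [0,0,0],"gripper": 0.09}
  ]
}}

```text
t: 22.25
ee_pos: [0.4647, 0.3819, 0.2875]
ee_rot: [[1.0, 0.0, 0.001], [0.0, -1.0, 0.002], [0.001, -0.002, -1.0]]
force: [-0.4, -0.6, -0.6]
opening: 0.0903
```

Run:
```python
from h import *
spool((.465,.381),.115); spool((.536,.313),.115)
im,d,P,T=shot("scene"); cv2.imwrite("pics/s3.png",im)
x,y,z=P[...,0],P[...,1],P[...,2]
for nm,c,h in(("shA",(.444,.025),.045),("shB",(.6145,.026),.045)):
    m=(abs(z-h-.002)<.006)&(np.hypot(x-c[0],y-c[1])<.05); print(nm,cv2.minEnclosingCircle(P[m][:,:2].astype(np.float32)))
m=(z>.243)&(z<.27)&(abs(x-.565)<.03)&(abs(y+.26)<.03);print("tab",np.median(P[m],0))
s=arm.read_state();print(s["t"],s["force"],s["dq"].round(3))
```

```text
spool ((0.46501651406288147, 0.3816951513290405), 0.022039050236344337) 2053 0.11440881402545738
spool ((0.5359981656074524, 0.313374400138855), 0.02204018272459507) 2432 0.11439970449377357
shA ((0.4430514872074127, 0.025858307257294655), 0.022874781861901283)
shB ((0.6142919063568115, 0.024802669882774353), 0.02224370650947094)
tab [ 0.56517919 -0.2593875   0.25442983]
22.4 [-0.67897679  0.47472172 -0.49934767] [ 0.001  0.004 -0.001  0.     0.002 -0.001]
```

View pics/s3.png

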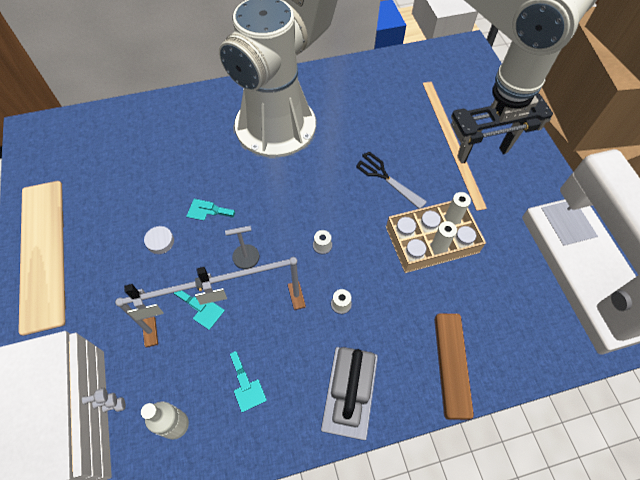

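The final picture shows both tall spools in the crate, at (460,203) and (446,235). The hanger hangs at the collar at (204,280), the short spools and jars are where they were, and the arm is clear of everything.

```bash
python3 -c "
from rig import arm
print(arm.job_done())"
```

```text
the job is handed in; nothing more can be done
None
```

The job is handed in, after about 22 s of the 72 s on the robot's clock. Both tall spools are in the two empty cells and the ticket hanger is on the rail against the collar.

- **Hanger:** I lifted it off the stand, set it on the empty side of the rail about 105 mm from the collar and let go briefly so it could seat. I then slid it to the collar and released it. The wrist camera put its centre about 15 mm from the collar's centre, where contact is 14 mm. Its height matched a hanger seated on the rail.
- **Spools:** Both stand upright, with their tops at 114.4 mm against an expected 115 mm. Each is within about 1–2 mm of its estimated cell centre.
- **Left alone:** The two short spools measured within about 2 mm of their starting places. The jars looked unmoved in the last picture; I did not measure them again. The arm was clear of everything.
- **Disagreements:** The scene and top cameras differed by about 4 mm in x, so I used the wrist camera for the final positions. The force when the hanger met the collar was only about 3.5 N, so I confirmed contact from the picture.

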